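Try the right-hand wing bolt in the test nut, reject the left-hand one

TASK

Sort the two coarse steel wing bolts on the rack by thread hand with the right-hand test nut. Stand the right-hand bolt (plain wings) in the nut's mouth with its wings along the white line on the nut's foot, screw it in clockwise, seen from above, by a quarter turn or somewhat more, easing it down as it goes, and leave it standing there; put the left-hand bolt (wings with a notch in the middle of the top edge) into the blue reject box.

Things in the scene. Friction and masses are not known exactly. Their poses are not given: they have to be found in the camera images.
- right_bolt: Steel bolt, 2-start right-hand thread (36 mm lead), plain wing head, hung upright by its flange in a hole of a rack 52 mm high (holes 90 apart). Origin: centre of its tip, z up the axis. Above the tip: thread 0-44 mm (28 wide), flange 44-49 (38 wide), wings 49-83, 44 long in x, 9 thick in y; grip the 9 mm at 71 or higher, so fingertips clear the flange. Half a turn looks the same. 0.1-0.2 kg.
- left_bolt: The same bolt in every size, origin and axes, in another hole of the rack, but with left-hand thread and a notch (14 mm long, 12 deep) in the middle of the wings' top edge. The rack's third hole holds a smooth pin with a round black knob: of no concern.
- test_nut: Fixed hexagon nut, 52, on a dark foot 110x75x10 mm. Origin under the foot, on the table; x along its long side and white line. Flared mouth 50 wide, rim 67 above the table, bore 34. Bolt let in, wings along x: tip rests 39 to 40 above the table (8 of axial play upward), sinking 9 per quarter turn clockwise, to 30. Unturned it never gets below 36. Flange meets rim at tip 23.
- reject_box: Open blue plastic box, 200 (x) x 150 (y) x 55 mm high, walls and floor 4 mm, empty, fixed on the table. Origin under the middle of its floor, on the table; axes along its sides.
Mind the look-alikes: they are no part of the job. Leave any pink or turquoise look-alike of the left_bolt alone. Leave any yellow look-alike of the right_bolt alone.

How it is judged:
By the outcome, as a careful person would: the job done as asked, in the order asked, and still so for the second after the job is handed in, with the robot touching nothing.
It also fails if it takes over 61 s, if anything falls off the work surface, if the arm or the gripper's body presses on something with over 40 N, if the wrist force passes 120 N, or if a joint passes its speed limit or range.

ROBOT

A 6-joint arm with a two-finger parallel gripper is mounted at the origin on the work surface. World frame = base frame: x ahead of the robot, y to its left, z up, the work surface at z = 0. Lengths are in m, angles in degrees, forces in N, time in s.
With the tool pointing down it reaches from about 0.325 to 0.775 m from the base axis. Payload 9.3 kg.
Tool frame: the origin (TCP) lies midway between the tips of the shut fingers; the grasp point (between the pads) lies 19 mm behind it (grip_point_offset is the distance from the TCP to the grasp point, in m); z points along the fingers, y is the line along which they close (so a half turn about z gives the same grasp; the last joint's range is limited). The gripper opens to 85 mm and grips with 20 to 120 N. Pads are 22 mm wide; open, the fingers measure 114 mm over their backs; the gripper's body (76 mm by 85 mm) begins 54 mm behind the grasp point. The pads swing forward as they close: fully open they stand 13 mm farther back than shut.
Start: joints at [64.939, 14.817, 1.232, 76.415, 0, 81.257], TCP at [0.155, 0.528, 0.199] pointing down, gripper open.
Joint ranges: [-174.27, 174.27], [-52.1, 104.24], [-59.71, 78.15], [-110.17, 111.67], [-87.03, 83.33], [-180, 180]. Speed limits (degrees/s): [127.2, 127.2, 159.86, 180, 180, 180].

INTERFACE

Orientations are given as [roll, pitch, yaw] about the fixed x, y, z axes, in that order (R = Rz(yaw) Ry(pitch) Rx(roll)).
In Python, from workcell import * gives the robot as it stands.
- The arm moves only by the tool arm_command, never from a script. Its arguments are lists of equal length, an entry for each row: "offset": the shift along the tool's x, y, z in m, a list of three; "dr": the turn, a rotation vector about the tool's x, y, z in rad, a list of three; "hand": the closure, from -1 (fully open) to 1 (shut). In form: {"offset": [[dx, dy, dz], ...], "dr": [[ax, ay, az], ...], "hand": [hand, ...]}. A call has 1 to 10 rows; each row shifts and turns the commanded pose from where the row before left it, along the tool's axes as they then stand; what a row does not reach is not made up. A row lasts 1/12 s, in which the tool goes at most 41.7 mm and 7.16 degrees, less where a joint would pass 70% of its speed; a pose out of reach is approached as far as the arm can. A call is refused whole if a number of a shift passes 0.0417 or a number of a turn 0.125, either way. A call with a gripper value outside its range is refused whole. The fingers move at their own pace and stop on an object; "grip_force" is the grip in N (left out, the last holds). Time passes only in rows, so rows that do not move let the fingers close. It gives the time, the measured TCP pose, the force, the opening and the grip force at its end, in the units of the state.
- observe(): the state, without advancing time (a new reading comes with each control period).
- capture(name): name is "scene" or "top" or "wrist"; returns a dict with "frame" (400x640x3 uint8, blue, green, red), "range_z" (400x640 float32, m along the optical axis (not along the pixel's ray), 0 where there is no reading), "fx", "fy", "cx", "cy" (pixels), "R" (3x3) and "t" (3): a world point X has camera coordinates R X + t. Camera axes: x right, y down, z forward; pixel columns grow to the right and rows downward; lengths in m; the calibration is good to about 2 mm. A picture is of the moment at which its call begins.
- close_job(): hands the job in; it is judged then, once.
The state is a dict: "clock": time; "q": joint angles; "qvel": joint speeds; "tau": joint torques, N m; "tcp_pos": TCP position; "ee_rot": TCP orientation; "ft_force": force on the tool from outside, world axes, zero at the start; "ft_torque": the same for the moment, N m; "grip_width": finger opening in m; "gripper_force": force on a finger pad.
Only numpy, scipy, OpenCV 4.12 (cv2) and the standard library are available. Lean on these libraries where they do the work, as an engineer would, in place of code of your own. Each camera call takes 0.05 s, during which the arm holds its last target. There are 200 camera calls.

## Working session

There is one attempt and no reset: what is moved stays moved. The work goes in short steps, Python scripts to look and compute and a tool call to move; the robot and the scene stay as the last step left them, time stands still between calls to the robot, and variables do not carry over. Pictures are saved under pics/ and viewed, at most 10 in all, crops included, and the job is handed in when it is done.

Besides the shell and the picture viewer there is one more tool, called after ">>>" as a command line: name --argument value ..., lists and objects as JSON in quotes. arm_command: Moves the arm, as the interface text tells. Its arguments: {"type":"object","properties":{"offset":{"type":"array","items":{"type":"array","items":{"type":"number"}}},"dr":{"type":"array","items":{"type":"array","items":{"type":"number"}}},"hand":{"type":"array","items":{"type":"number"}},"grip_force":{"type":"number"}},"required":["offset","dr","hand"]}

```bash
mkdir -p pics; ls; python3 - <<'E'
from workcell import *
import cv2,numpy as np
for n in("scene","top"):
    c=capture(n); np.savez(f"/tmp/{n}.npz",**c); cv2.imwrite(f"pics/{n}1.png",c["frame"])
    print(n,c["fx"],c["cx"],c["cy"],np.round(-c["R"].T@c["t"],3),np.round(c["R"],2).tolist())
s=observe();print(s)
E
```

```text
pics
scene 477.1131042373864 320.8302952783967 196.47469621307582 [0.961 0.646 0.896] [[-0.8, 0.59, -0.01], [0.46, 0.6, -0.65], [-0.38, -0.53, -0.76]]
top 421.993095289515 324.28784652990174 197.11879942363169 [0.427 0.044 1.131] [[-0.0, -1.0, -0.0], [-1.0, 0.0, -0.08], [0.08, 0.0, -1.0]]
{'clock': 0.1, 'q': array([ 6.49377493e+01,  1.48481349e+01,  1.19370977e+00,  7.64154377e+01,
       -2.91358137e-04,  8.12581093e+01]), 'qvel': array([ 0.0154587 , -0.03818854,  0.1307027 , -0.08902874,  0.01259897,
       -0.06146967]), 'tau': array([ 5.01717979e-03, -5.56694090e+01,  3.45068514e+01,  1.16302556e-02,
       -9.56819690e-05, -1.38626569e-05]), 'tcp_pos': array([0.15442226, 0.52757323, 0.19841824]), 'ee_rot': array([-1.79930905e+02, -1.03300167e-02,  1.63679634e+02]), 'ft_force': array([ 0.36996049, -0.10170915, -0.03461692]), 'ft_torque': array([ 0.0601449 , -0.01301371, -0.01175847]), 'gripper_force': 0.0, 'grip_width': 0.08560244142969557}
```

View pics/top1.png

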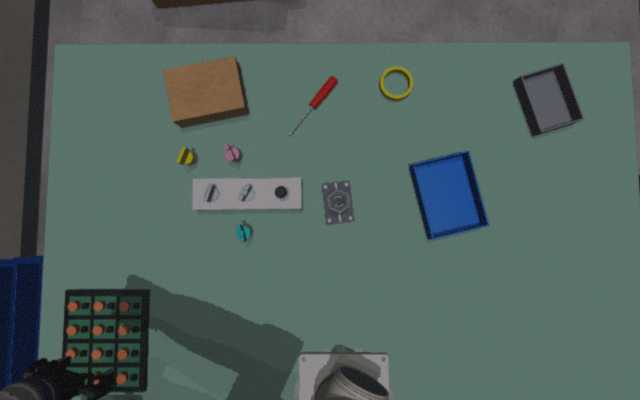

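View pics/scene1.png

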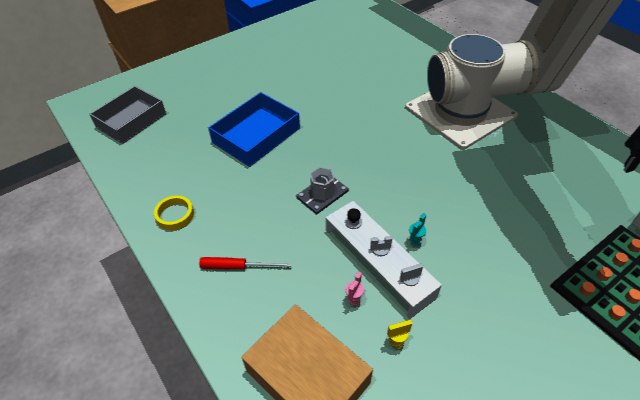

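The top view shows the rack with bolts at (211,193) and (246,193) and the knob pin at (281,192). The nut is at (338,202) and the box at (448,195).

Candidates in the scene view:
- Grey plain wings at (411,272), which is top (211,193): right_bolt.
- Grey notched wings at (381,245), which is top (246,193): left_bolt.
- Pink (355,290), turquoise (418,230) and yellow (399,335): look-alikes, leave alone.

I'll confirm this with a crop and measure.

```bash
cat > h.py <<'E'
import numpy as np,cv2
def cloud(c):
    z=c["range_z"];v,u=np.indices(z.shape)
    P=np.stack([(u-c["cx"])/c["fx"]*z,(v-c["cy"])/c["fy"]*z,z],-1)
    X=(P-c["t"])@c["R"]; X[z==0]=np.nan; return X
def onplane(c,uv,h):
    uv=np.atleast_2d(uv).astype(float)
    d=np.c_[(uv[:,0]-c["cx"])/c["fx"],(uv[:,1]-c["cy"])/c["fy"],np.ones(len(uv))]@c["R"]
    o=-c["R"].T@c["t"]; return o+d*((h-o[2])/d[:,2])[:,None]
def rect(xy):
    (c,s,a)=cv2.minAreaRect((xy*1000).astype(np.float32))
    if s[0]<s[1]: a+=90;s=s[::-1]
    return np.round(c,1),np.round(s,1),round((a+90)%180-90,1)
E
python3 - <<'E'
from h import *
L=lambda n:dict(np.load(f"/tmp/{n}.npz"))
t,s=L("top"),L("scene")
for n,c,B in(("top",t,{"A":(195,180,228,208),"B":(230,180,262,208)}),("scene",s,{"A":(395,258,428,285),"B":(366,230,394,258)})):
    X=cloud(c)
    for k,(a,b,d,e) in B.items():
        Q=X[b:e,a:d].reshape(-1,3); m=(Q[:,2]>.066)&(Q[:,2]<.1)
        print(n,k,m.sum(),rect(Q[m][:,:2]),np.round(np.nanpercentile(Q[:,2],[5,50,95,99]),3))
# box, blue
hsv=cv2.cvtColor(t["frame"],cv2.COLOR_BGR2HSV)
m=cv2.inRange(hsv,(105,150,60),(130,255,255));m[:,:380]=0
X=cloud(t);q=X[m>0];r=q[q[:,2]>.045];print("box",rect(r[:,:2]),len(r))
f=q[q[:,2]<.02];print("floor",rect(f[:,:2]))
# nut foot / rack
Q=X[165:240,312:365].reshape(-1,3);g=Q[(Q[:,2]>.006)&(Q[:,2]<.02)];print("foot",rect(g[:,:2]),len(g))
g=Q[Q[:,2]>.055];print("rim",rect(g[:,:2]),len(g),g[:,:2].mean(0))
Q=X[170:220,185:310].reshape(-1,3);g=Q[(Q[:,2]>.045)&(Q[:,2]<.056)];print("rack",rect(g[:,:2]),np.nanmedian(g[:,2]))
a=cv2.resize(t["frame"][170:235,190:365],None,fx=4.5,fy=4.5,interpolation=2)
b=cv2.resize(s["frame"][160:310,290:445],None,fx=2,fy=2,interpolation=2)
o=np.zeros((a.shape[0]+b.shape[0],a.shape[1],3),np.uint8);o[:a.shape[0]]=a;o[a.shape[0]:,:b.shape[1]]=b
cv2.imwrite("pics/crop1.png",o);print(o.shape)
E
```

```text
top A 111 (array([527.1, 337.4]), array([43.9,  9.9]), -17.5) [0.049 0.053 0.09  0.093]
top B 93 (array([527.5, 247.6]), array([43.5,  9.6]), -29.8) [0.049 0.052 0.088 0.092]
scene A 223 (array([525.9, 339.4]), array([44.5, 10.4]), -17.2) [0.    0.054 0.091 0.093]
scene B 204 (array([526.7, 249.5]), array([44.1, 11.6]), -31.1) [0.002 0.054 0.09  0.093]
box (array([ 523.8, -273.5]), array([198.2, 150. ]), 13.3) 462
floor (array([ 529.7, -279.4]), array([203.4, 135.2]), 13.4)
foot (array([488. ,  16.4]), array([149.1, 101.8]), 4.6) 824
rim (array([506.8,  12.6]), array([56.2, 53.2]), -0.5) 235 [0.50738745 0.01287666]
rack (array([528. , 247.8]), array([279.2,  80.3]), -89.9) 0.05179757772345483
(592, 788, 3)
```

View pics/crop1.png

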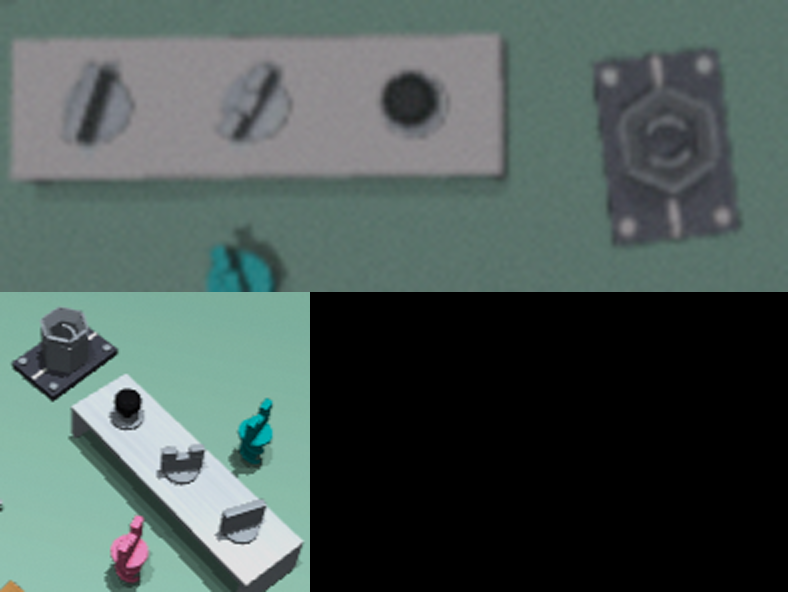

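The crop confirms it. Plain wings (crop (95,105) top, (243,520) scene) are the right_bolt; the bolt in the middle hole, with the notch at (182,462), is the left_bolt. Next I'll refine the nut's pose from both cameras.

```bash
python3 - <<'E'
from h import *
from workcell import *
L=lambda n:dict(np.load(f"/tmp/{n}.npz"))
for n,(a,b,d,e) in(("top",(305,165,370,240)),("scene",(285,155,360,220))):
    c=L(n);h=cv2.cvtColor(c["frame"],cv2.COLOR_BGR2HSV)[b:e,a:d]
    X=cloud(c)[b:e,a:d]
    m=((h[...,1]<70)).astype(np.uint8)
    k,l,st,_=cv2.connectedComponentsWithStats(m);i=1+np.argmax(st[1:,4]);m=(l==i)
    v,u=np.nonzero(m&(X[...,2]<.02)); P=onplane(c,np.c_[u+a,v+b],.01)
    print(n,"foot",len(P),rect(P[:,:2]))
    w=m&(h[...,2]>110)&(X[...,2]<.02)
    k,l,st,ce=cv2.connectedComponentsWithStats(w.astype(np.uint8))
    for i in range(1,k):
        p=onplane(c,ce[i]+[a,b],.01)[0]; print("  white",st[i,4],np.round(p[:2]*1000,1))
    g=X[(X[...,2]>.058)&(X[...,2]<.075)];print("  rim",len(g),rect(g[:,:2]),np.round((np.nanmax(g,0)+np.nanmin(g,0))*500,1))
E
```

```text
top foot 4542 (array([508.8,  14.8]), array([197.7, 171.7]), -0.3)
  white 3529 [508.8  15. ]
  white 9 [553.1  18.2]
  white 9 [556.3  -9.4]
  white 9 [549.3  46.4]
  white 11 [466.    8.4]
  white 9 [466.3 -19.6]
  white 9 [460.3  36.4]
  rim 213 (array([506.8,  12.6]), array([56.2, 53.2]), -0.5) [506.9  12.6  64.7]
scene foot 1692 (array([534.5,  19.4]), array([182.6, 165.1]), -2.5)
  white 2 [462.2 -59.3]
  white 3 [455.  -53.8]
  white 3 [448.9 -44.7]
  white 1 [473.7 -59. ]
  white 1 [442.9 -35.6]
  white 11 [446.9 -16.8]
  white 1 [484.  -57.9]
  white 1 [496.3 -53.9]
  white 17 [455.4   7.7]
  white 956 [558.1  31. ]
  white 1 [488.4  -8.8]
  white 2 [448.4  23.6]
  white 1 [522.3 -21.8]
  white 13 [453.5  34.3]
  white 19 [549.5  18.5]
  white 13 [544.6  44.2]
  rim 211 (array([506.5,  14. ]), array([58.8, 54.9]), 4.9) [506.4  14.9  65.1]
```

```bash
cat > go.py <<'E'
import sys
from workcell import *
from h import *
def go(x,y,z,psi,n=None):
    s=observe();R=cv2.Rodrigues(np.zeros(3))[0]
    r,p,w=np.radians(s["ee_rot"])
    cz,sz,cy,sy,cx,sx=np.cos(w),np.sin(w),np.cos(p),np.sin(p),np.cos(r),np.sin(r)
    R=np.array([[cz,-sz,0],[sz,cz,0],[0,0,1]])@np.array([[cy,0,sy],[0,1,0],[-sy,0,cy]])@np.array([[1,0,0],[0,cx,-sx],[0,sx,cx]])
    d=R.T@(np.array([x,y,z])-s["tcp_pos"]);t=-(psi-s["ee_rot"][2]+180)%360-180
    T=-( (psi-s["ee_rot"][2]+180)%360-180)
    print("t",round(s["clock"],2),"tcp",s["tcp_pos"].round(4),"rot",s["ee_rot"].round(2),"q",s["q"].round(1),"F",s["ft_force"].round(1),"w",s["grip_width"].round(4),s["gripper_force"])
    print("tool shift mm",(d*1000).round(1),"dr_z",round(np.radians(T),4))
if __name__=="__main__": go(*map(float,sys.argv[1:]))
E
python3 go.py .5265 .338 .2 162.6
```

```text
Traceback (most recent call last):
  File "go.py", line 13, in <module>
    if __name__=="__main__": go(*map(float,sys.argv[1:]))
                             ~~^^^^^^^^^^^^^^^^^^^^^^^^^^
  File "go.py", line 11, in go
    print("t",round(s["clock"],2),"tcp",s["tcp_pos"].round(4),"rot",s["ee_rot"].round(2),"q",s["q"].round(1),"F",s["ft_force"].round(1),"w",s["grip_width"].round(4),s["gripper_force"])
                                                                                                                                            ^^^^^^^^^^^^^^^^^^^^^
AttributeError: 'float' object has no attribute 'round'
```

```bash
sed -i 's/s\["grip_width"\].round(4)/round(s["grip_width"],4)/; s/;R=cv2.Rodrigues(np.zeros(3))\[0\]//; s/;t=-(psi.*$//' go.py
python3 go.py .5265 .338 .2 162.6
```

```text
t 0.1 tcp [0.1544 0.5276 0.1984] rot [-1.7993e+02 -1.0000e-02  1.6368e+02] q [64.9 14.8  1.2 76.4 -0.  81.3] F [ 0.4 -0.1 -0. ] w 0.0856 0.0
tool shift mm [-410.4  -77.4   -1.6] dr_z 0.0188
```

>>> arm_command --offset '[[-0.034, -0.0065, 0], [-0.034, -0.0065, 0], [-0.034, -0.0065, 0], [-0.034, -0.0065, 0], [-0.034, -0.0065, 0], [-0.034, -0.0065, 0], [-0.034, -0.0065, 0], [-0.034, -0.0065, 0], [-0.034, -0.0065, 0], [-0.034, -0.0065, 0]]' --dr '[[0, 0, 0.002], [0, 0, 0.002], [0, 0, 0.002], [0, 0, 0.002], [0, 0, 0.002], [0, 0, 0.002], [0, 0, 0.002], [0, 0, 0.002], [0, 0, 0.002], [0, 0, 0.001]]' --hand '[0, 0, 0, 0, 0, 0, 0, 0, 0, 0]'

```text
clock: 0.93
tcp_pos: [0.4624, 0.366, 0.1987]
ee_rot: [-180.0, -0.0, 162.6]
ft_force: [0.6, -0.1, 0.2]
grip_width: 0.0425
gripper_force: 0.0
```

```bash
python3 go.py .5265 .338 .2 162.6
```

```text
t 0.93 tcp [0.4624 0.366  0.1987] rot [-1.7998e+02 -2.0000e-02  1.6258e+02] q [30.2 18.8  6.8 78.1  0.  47.6] F [ 0.6 -0.1  0.2] w 0.0425 0.0
tool shift mm [-69.5  -7.5  -1.4] dr_z -0.0003
```

>>> arm_command --offset '[[-0.035, -0.004, 0], [-0.0345, -0.0035, 0], [0, 0, 0]]' --dr '[[0, 0, 0], [0, 0, 0], [0, 0, 0]]' --hand '[0, 0, 0]'

```text
clock: 1.18
tcp_pos: [0.53, 0.3363, 0.1973]
ee_rot: [-179.9, 0.0, 162.4]
ft_force: [-1.1, 0.8, -0.9]
grip_width: 0.0425
gripper_force: 0.0
```

```bash
python3 go.py .5265 .338 .2 162.6; python3 - <<'E'
from h import *
from workcell import *
c=capture("wrist");cv2.imwrite("pics/w1.png",c["frame"]);np.savez("/tmp/w1.npz",**c)
X=cloud(c).reshape(-1,3)
m=(X[:,2]>.066)&(X[:,2]<.1)&(np.hypot(X[:,0]-.5265,X[:,1]-.338)<.035);print(m.sum(),rect(X[m][:,:2]),np.round(np.percentile(X[m][:,2],95),4))
print(-c["R"].T@c["t"])
E
```

```text
t 1.18 tcp [0.53   0.3363 0.1973] rot [-1.7992e+02  2.0000e-02  1.6235e+02] q [24.8 22.7 12.5 79.9 -0.1 42.4] F [-1.1  0.8 -0.9] w 0.0425 0.0
tool shift mm [ 3.9  0.6 -2.7] dr_z -0.0044
386 (array([526. , 338.3]), array([43.6,  8.7]), -17.8) 0.0917
[0.45643324 0.36041467 0.37201877]
```

View pics/w1.png

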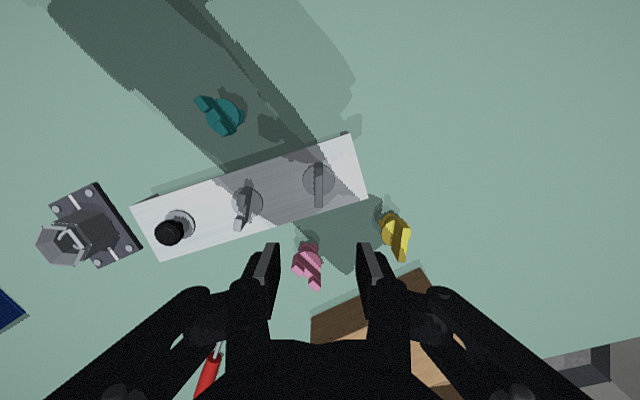

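Wrist view: the plain bolt at (318,185) lies midway between the fingers, with yellow (395,235) and pink (308,265) clear. Going down.

```bash
python3 go.py .5262 .3383 .062 162.3
```

```text
t 1.23 tcp [0.5276 0.3374 0.1975] rot [-1.7992e+02 -6.0000e-02  1.6238e+02] q [24.9 22.5 12.4 79.9 -0.  42.6] F [0.4 0.6 0.5] w 0.0429 0.0
tool shift mm [  1.5   0.6 135.5] dr_z 0.0015
```

>>> arm_command --offset '[[0.0005, 0.0005, 0.025], [0, 0, 0.03], [0, 0, 0.03], [0, 0, 0.025], [0, 0, 0.015], [0, 0, 0.0095], [0, 0, 0], [0, 0, 0]]' --dr '[[0, 0, 0], [0, 0, 0], [0, 0, 0], [0, 0, 0], [0, 0, 0], [0, 0, 0], [0, 0, 0], [0, 0, 0]]' --hand '[0, 0, 0, 0, 0, 0, 0, 0]'

```text
clock: 1.9
tcp_pos: [0.5245, 0.3402, 0.0648]
ee_rot: [-180.0, -0.0, 162.6]
ft_force: [0.7, -0.1, -0.1]
grip_width: 0.0431
gripper_force: 0.0
```

```bash
python3 go.py .5262 .3383 .062 162.3
```

```text
t 1.9 tcp [0.5245 0.3402 0.0648] rot [-1.8000e+02 -1.0000e-02  1.6263e+02] q [25.3 25.7 -2.2 62.1  0.  42.7] F [ 0.7 -0.1 -0.1] w 0.0431 0.0
tool shift mm [-2.2 -1.3  2.8] dr_z 0.0057
```

>>> arm_command --offset '[[-0.002, -0.0013, 0.002], [0, 0, 0], [0, 0, 0], [0, 0, 0], [0, 0, 0], [0, 0, 0]]' --dr '[[0, 0, 0.005], [0, 0, 0], [0, 0, 0], [0, 0, 0], [0, 0, 0], [0, 0, 0]]' --hand '[0, 0, 0.85, 0.95, 1, 1]' --grip_force 50

```text
clock: 2.4
tcp_pos: [0.5265, 0.338, 0.0628]
ee_rot: [180.0, 0.0, 162.3]
ft_force: [0.7, 0.1, -0.2]
grip_width: -0.0003
gripper_force: 0.0
```

>>> arm_command --offset '[[0, 0, 0], [0, 0, 0]]' --dr '[[0, 0, 0], [0, 0, 0]]' --hand '[1, 1]'

```text
clock: 2.57
tcp_pos: [0.5264, 0.338, 0.0625]
ee_rot: [180.0, 0.0, 162.3]
ft_force: [-0.4, -0.4, 0.2]
grip_width: 0.0001
gripper_force: 0.0
```

```bash
python3 go.py .5262 .3383 .062 162.3
```

```text
t 2.57 tcp [0.5264 0.338  0.0625] rot [180.     0.   162.31] q [25.  25.9 -2.3 61.8 -0.  42.7] F [-0.4 -0.4  0.2] w 0.0001 0.0
tool shift mm [0.3 0.2 0.5] dr_z 0.0001
```

The fingers shut without catching anything, so I'll look.

```bash
python3 - <<'E'
from h import *
from workcell import *
a=capture("wrist")["frame"];b=capture("scene")["frame"]
b=cv2.resize(b[190:340,300:500],(480,360),interpolation=2)
o=np.zeros((400,800,3),np.uint8);o[:,:320]=a[:,160:480];o[:360,320:]=b
cv2.imwrite("pics/c2.png",o)
E
```

```text
(no output)
```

View pics/c2.png

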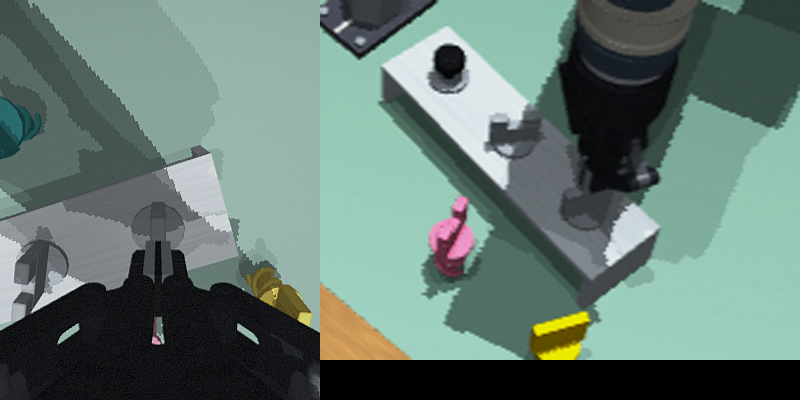

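```bash
python3 - <<'E'
from h import *
from workcell import *
c=capture("wrist");s=observe()
p=lambda X:(lambda q:(q[0]/q[2]*c["fx"]+c["cx"],q[1]/q[2]*c["fy"]+c["cy"]))(c["R"]@np.array(X)+c["t"])
print("tcp px",p(s["tcp_pos"]),"flange centre",p([.5262,.3383,.057]))
X=cloud(c).reshape(-1,3)
for lo,hi in((.05,.056),(.056,.066),(.066,.08),(.08,.1)):
    m=(X[:,2]>lo)&(X[:,2]<hi)&(np.hypot(X[:,0]-.5262,X[:,1]-.3383)<.03);q=X[m];print(lo,m.sum(),rect(q[:,:2]) if m.sum()>3 else "")
im=cv2.resize(c["frame"][190:360,250:400],None,fx=3.5,fy=3.5,interpolation=2)
x=capture("scene")["frame"][240:310,380:460]
x=cv2.convertScaleAbs(cv2.resize(x,None,fx=3.4,fy=3.4,interpolation=2),alpha=2)
o=np.zeros((595,800,3),np.uint8);o[:im.shape[0],:im.shape[1]]=im;o[:x.shape[0],525:525+x.shape[1]]=x
cv2.imwrite("pics/c3.png",o)
E
```

```text
tcp px (np.float64(316.9272371695314), np.float64(233.14754308515478)) flange centre (np.float64(317.26854752605465), np.float64(229.61199918675712))
0.05 2626 (array([522.5, 339.5]), array([59.8, 52. ]), 73.1)
0.056 1072 (array([523.2, 339.5]), array([37.2, 36.8]), 72.5)
0.066 101 (array([505.9, 344.9]), array([8.4, 1.4]), 72.3)
0.08 475 (array([512.3, 342.8]), array([14.9, 12.5]), -15.5)
```

View pics/c3.png

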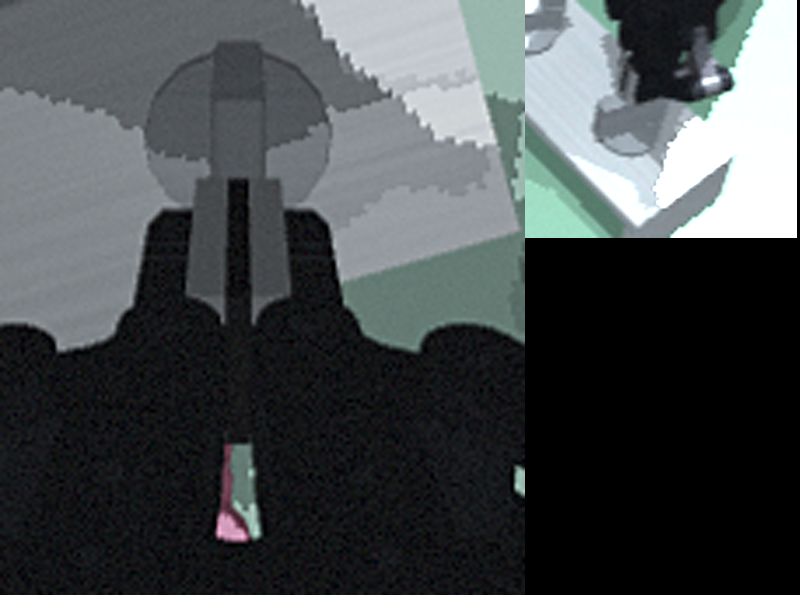

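```bash
python3 - <<'E'
from h import *
from workcell import *
c=capture("wrist");X=cloud(c)*1000
for cx,cy in((238,60),(238,90),(238,130),(238,170),(205,190),(270,190),(205,240),(270,240),(238,200),(165,230),(315,230),(205,285),(170,280)):
    u,v=int(250+cx/3.5),int(190+cy/3.5);print((cx,cy),(u,v),X[v,u].round(0),c["range_z"][v,u].round(3))
print(c["t"],c["R"].round(2),observe()["grip_width"])
E
```

```text
(238, 60) (318, 207) [506. 345.  71.] 0.175
(238, 90) (318, 215) [506. 345.  86.] 0.161
(238, 130) (318, 227) [511. 343.  90.] 0.159
(238, 170) (318, 238) [517. 342.  91.] 0.16
(205, 190) (308, 244) [513. 337. 104.] 0.147
(270, 190) (327, 244) [517. 347. 103.] 0.148
(205, 240) (308, 258) [514. 337. 118.] 0.134
(270, 240) (327, 258) [517. 346. 117.] 0.134
(238, 200) (318, 247) [516. 342. 106.] 0.145
(165, 230) (297, 255) [516. 331. 108.] 0.145
(315, 230) (340, 255) [523. 352. 107.] 0.145
(205, 285) (308, 271) [514. 338. 129.] 0.123
(170, 280) (298, 270) [516. 332. 122.] 0.13
[-0.48251311 -0.37766851  0.12988721] [[ 0.3   0.95  0.  ]
 [ 0.91 -0.29  0.3 ]
 [ 0.29 -0.09 -0.95]] -9.917786688137518e-05
```

The wrist depth shows the shut fingertips near z≈0.10, above the wing top at 0.091, although the TCP reads 0.0625. I'll back off a little and measure the real tip height.

>>> arm_command --offset '[[0, 0, -0.02], [0, 0, -0.02], [0, 0, 0], [0, 0, 0]]' --dr '[[0, 0, 0], [0, 0, 0], [0, 0, 0], [0, 0, 0]]' --hand '[1, 1, 1, 1]'

```text
clock: 3.15
tcp_pos: [0.527, 0.3383, 0.1035]
ee_rot: [179.9, 0.1, 162.3]
ft_force: [-0.6, 0.3, -0.0]
grip_width: 0.0001
gripper_force: 0.0
```

```bash
python3 go.py .5262 .3383 .062 162.3; python3 - <<'E'
from h import *
from workcell import *
s=observe();T=s["tcp_pos"]
for n in("wrist","scene"):
    X=cloud(capture(n)).reshape(-1,3)
    r=np.hypot(*(X[:,:2]-T[:2]).T);m=(r<.02)&(X[:,2]>.097)&(X[:,2]<.3)
    z=np.sort(X[m][:,2]);print(n,m.sum(),z[:40:6].round(4),(z[0]-T[2]).round(4))
    m2=(r<.03)&(X[:,2]>.066)&(X[:,2]<.096);print(" wing",m2.sum(),rect(X[m2][:,:2]))
    if n=="wrist":
        q=X[m&(X[:,2]<z[0]+.03)];print(rect(q[:,:2]))
E
```

```text
t 3.15 tcp [0.527  0.3383 0.1035] rot [1.7992e+02 9.0000e-02 1.6231e+02] q [25.  24.4  1.5 67.  -0.  42.7] F [-0.6  0.3 -0. ] w 0.0001 0.0
tool shift mm [ 0.8 -0.3 41.5] dr_z 0.0002
wrist 9763 [0.1394 0.1402 0.1404 0.1407 0.141  0.1411 0.1413] 0.0359
 wing 646 (array([521.7, 340. ]), array([34.5,  9. ]), -17.4)
(array([517.9, 341.6]), array([27.3,  5.9]), 72.0)
scene 341 [0.1371 0.1409 0.1434 0.1461 0.1474 0.149  0.1508] 0.0336
 wing 221 (array([526.1, 339.2]), array([45.2, 10.8]), -19.1)
```

Both cameras agree that the real fingertips sit about 36 mm behind the reported TCP. So to grasp at tip height 0.065 I need the reported z at about 0.030. Opening and going down.

>>> arm_command --offset '[[0, 0, 0], [0, 0, 0], [0.0005, 0, 0], [0, 0, 0.02], [0, 0, 0.02], [0, 0, 0.015], [0, 0, 0.01], [0, 0, 0.008], [0, 0, 0], [0, 0, 0]]' --dr '[[0, 0, 0], [0, 0, 0], [0, 0, 0], [0, 0, 0], [0, 0, 0], [0, 0, 0], [0, 0, 0], [0, 0, 0], [0, 0, 0], [0, 0, 0]]' --hand '[0, 0, 0, 0, 0, 0, 0, 0, 0, 0]'

```text
clock: 4.08
tcp_pos: [0.526, 0.3382, 0.0295]
ee_rot: [-180.0, -0.0, 162.3]
ft_force: [-0.8, 0.1, 0.3]
grip_width: 0.0427
gripper_force: 0.0
```

>>> arm_command --offset '[[0, 0, 0], [0, 0, 0], [0, 0, 0], [0, 0, 0], [0, 0, 0], [0, 0, 0]]' --dr '[[0, 0, 0], [0, 0, 0], [0, 0, 0], [0, 0, 0], [0, 0, 0], [0, 0, 0]]' --hand '[0.6, 1, 1, 1, 1, 1]' --grip_force 50

```text
clock: 4.58
tcp_pos: [0.5264, 0.3384, 0.0304]
ee_rot: [179.9, 0.1, 162.3]
ft_force: [-0.4, -0.2, 6.4]
grip_width: 0.0082
gripper_force: 49.6
```

```bash
python3 go.py .5262 .3383 .030 162.3; python3 - <<'E'
from h import *
from workcell import *
s=observe();T=s["tcp_pos"]
X=cloud(capture("wrist"));P=X.reshape(-1,3)
r=np.hypot(*(P[:,:2]-T[:2]).T)
m=(r<.03)&(P[:,2]>.062)&(P[:,2]<.12);print(rect(P[m][:,:2]))
m=(r<.025)&(P[:,2]>.0585);print(np.sort(P[m][:,2])[:60:8])
E
```

```text
t 4.58 tcp [0.5264 0.3384 0.0304] rot [1.7994e+02 7.0000e-02 1.6231e+02] q [25.1 27.2 -5.2 57.5 -0.  42.7] F [-0.4 -0.2  6.4] w 0.0082 49.634631872177124
tool shift mm [ 0.2 -0.2  0.4] dr_z 0.0002
(array([526.4, 338.4]), array([59.7, 43.4]), 52.0)
[0.0587269  0.0594092  0.06014759 0.06101498 0.06204306 0.0627591
 0.06361854 0.06425358]
```

Gripped: opening 8.2 mm, force 50 N. Lift, then move over the nut.

>>> arm_command --offset '[[0, 0, -0.008], [0, 0, -0.018], [0, 0, -0.028], [0, 0, -0.033], [0, 0, -0.028], [0, 0, -0.01], [0, 0, 0]]' --dr '[[0, 0, 0], [0, 0, 0], [0, 0, 0], [0, 0, 0], [0, 0, 0], [0, 0, 0], [0, 0, 0]]' --hand '[1, 1, 1, 1, 1, 1, 1]'

```text
clock: 5.22
tcp_pos: [0.5269, 0.3387, 0.1574]
ee_rot: [179.8, 0.2, 162.3]
ft_force: [0.4, 0.4, -2.3]
grip_width: 0.008
gripper_force: 48.9
```

>>> arm_command --offset '[[-0.004, -0.016, 0], [-0.008, -0.032, 0], [-0.009, -0.035, 0], [-0.009, -0.035, 0], [-0.009, -0.035, 0], [-0.009, -0.036, 0], [-0.009, -0.036, 0], [-0.009, -0.036, 0], [-0.009, -0.034, 0], [-0.005, -0.02, 0]]' --dr '[[0, 0, 0], [0, 0, 0], [0, 0, 0], [0, 0, 0], [0, 0, 0], [0, 0, 0], [0, 0, 0], [0, 0, 0], [0, 0, 0], [0, 0, 0]]' --hand '[1, 1, 1, 1, 1, 1, 1, 1, 1, 1]'

```text
clock: 6.05
tcp_pos: [0.505, 0.0109, 0.1526]
ee_rot: [-179.9, -0.2, 162.2]
ft_force: [0.9, 0.1, -0.9]
grip_width: 0.0081
gripper_force: 49.0
```

>>> arm_command --offset '[[0, 0, 0], [0, 0, 0], [0, 0, 0], [0, 0, 0], [0, 0, 0], [0, 0, 0], [0, 0, 0]]' --dr '[[0, 0, -0.05], [0, 0, -0.1], [0, 0, -0.11], [0, 0, -0.1], [0, 0, -0.06], [0, 0, 0], [0, 0, 0]]' --hand '[1, 1, 1, 1, 1, 1, 1]'

```text
clock: 6.63
tcp_pos: [0.5056, 0.0138, 0.1531]
ee_rot: [180.0, -0.1, -173.8]
ft_force: [0.5, 0.7, -0.7]
grip_width: 0.0079
gripper_force: 49.1
```

```bash
python3 go.py .5066 .0139 .094 186.4; python3 - <<'E'
from h import *
from workcell import *
o=np.zeros((500,800,3),np.uint8)
s=observe();T=s["tcp_pos"]
w=capture("wrist");c=capture("scene")
o[:,:420]=cv2.resize(w["frame"][100:350,215:425],None,fx=2,fy=2)
o[:,420:]=cv2.resize(c["frame"][90:215,275:370],None,fx=4,fy=4)
cv2.imwrite("pics/c4.png",o)
for c in(w,c):
    X=cloud(c).reshape(-1,3);r=np.hypot(*(X[:,:2]-[.5066,.0139]).T)
    m=(r<.04)&(X[:,2]>.058)&(X[:,2]<.075);print("rim",m.sum(),rect(X[m][:,:2]))
E
```

```text
t 6.63 tcp [0.5056 0.0138 0.1531] rot [ 1.7997e+02 -1.3000e-01 -1.7375e+02] q [ -7.9  11.7  -9.8  68.7   0.  -14.2] F [ 0.5  0.7 -0.7] w 0.0079 49.07567381858826
tool shift mm [-1.1 -0.1 59.1] dr_z -0.0027
rim 1070 (array([502.9,  12.5]), array([53.8, 51.7]), -83.0)
rim 204 (array([506.,  14.]), array([59.8, 55.3]), 5.2)
```

View pics/c4.png

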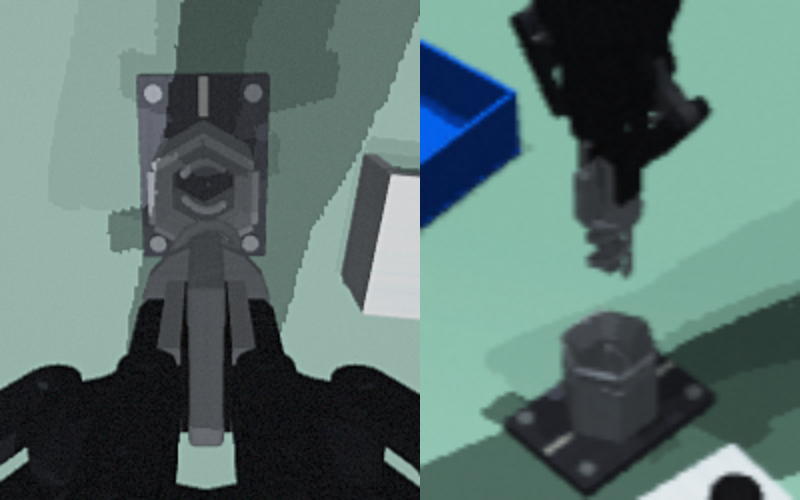

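The wrist view has the wing bar at (207,340) lined up with the white line at (203,95), and the mouth at (203,188). The scene view shows the bolt's tip right above the nut. Lowering to the rim level first.

>>> arm_command --offset '[[-0.001, -0.0004, 0.015], [0, 0, 0.025], [0, 0, 0.016], [0, 0, 0.01], [0, 0, 0], [0, 0, 0]]' --dr '[[0, 0, -0.003], [0, 0, 0], [0, 0, 0], [0, 0, 0], [0, 0, 0], [0, 0, 0]]' --hand '[1, 1, 1, 1, 1, 1]'

```text
clock: 7.23
tcp_pos: [0.5073, 0.0135, 0.0885]
ee_rot: [180.0, -0.0, -173.5]
ft_force: [-0.1, 0.5, -1.4]
grip_width: 0.0082
gripper_force: 49.1
```

```bash
python3 go.py .5066 .0135 .0645 186.4
```

```text
t 7.23 tcp [0.5073 0.0135 0.0885] rot [ 1.7999e+02 -4.0000e-02 -1.7349e+02] q [ -8.   14.1 -16.4  59.5  -0.  -14.5] F [-0.1  0.5 -1.4] w 0.0082 49.053826332092285
tool shift mm [ 0.7  0.1 24. ] dr_z 0.0019
```

>>> arm_command --offset '[[0.0005, 0, 0.004], [0, 0, 0.004], [0, 0, 0.004], [0, 0, 0.004], [0, 0, 0.003], [0, 0, 0.002], [0, 0, 0.001], [0, 0, 0]]' --dr '[[0, 0, 0], [0, 0, 0], [0, 0, 0], [0, 0, 0], [0, 0, 0], [0, 0, 0], [0, 0, 0], [0, 0, 0]]' --hand '[1, 1, 1, 1, 1, 1, 1, 1]'

```text
clock: 7.9
tcp_pos: [0.5069, 0.0134, 0.0663]
ee_rot: [180.0, -0.0, -173.5]
ft_force: [-0.7, 0.4, -0.9]
grip_width: 0.0078
gripper_force: 49.1
```

```bash
python3 go.py .5066 .0135 .0645 186.4;  python3 - <<'E'
from h import *
from workcell import *
T=observe()["tcp_pos"]
for n in("wrist","scene"):
    X=cloud(capture(n)).reshape(-1,3);r=np.hypot(*(X[:,:2]-T[:2]).T)
    if n=="wrist":
        d=(X-T)@np.array([np.cos(np.radians(186.4)),np.sin(np.radians(186.4)),0]);m=(r<.024)&(d>.012)
    else: m=r<.024
    print(n,np.histogram(X[m][:,2],np.arange(.05,.14,.004)))
E
```

```text
t 7.9 tcp [0.5069 0.0134 0.0663] rot [ 1.8000e+02 -2.0000e-02 -1.7346e+02] q [ -8.   15.1 -18.6  56.3  -0.  -14.5] F [-0.7  0.4 -0.9] w 0.0078 49.06324625015259
tool shift mm [0.2 0.1 1.8] dr_z 0.0024
wrist (array([ 12,  78,  85, 114,  70,   2,   0,   0,   0,  24, 204,  38,  44,
        45,  57,  57,  60,  64, 163, 285,   0,  21]), array([0.05 , 0.054, 0.058, 0.062, 0.066, 0.07 , 0.074, 0.078, 0.082,
       0.086, 0.09 , 0.094, 0.098, 0.102, 0.106, 0.11 , 0.114, 0.118,
       0.122, 0.126, 0.13 , 0.134, 0.138]))
scene (array([22, 34, 25, 44, 18,  7,  7,  6,  2,  5, 44, 21,  9, 15, 10, 21, 22,
       18, 24, 33, 15, 15]), array([0.05 , 0.054, 0.058, 0.062, 0.066, 0.07 , 0.074, 0.078, 0.082,
       0.086, 0.09 , 0.094, 0.098, 0.102, 0.106, 0.11 , 0.114, 0.118,
       0.122, 0.126, 0.13 , 0.134, 0.138]))
```

Tip at about 0.043, inside and free of forces. Lower 1.5 mm, then turn clockwise with descent.

>>> arm_command --offset '[[0, 0, 0.001], [0, 0, 0.0005], [0, 0, 0.0004], [0, 0, 0.0004], [0, 0, 0.0005], [0, 0, 0.0005], [0, 0, 0.0005], [0, 0, 0.0005], [0, 0, 0.0005], [0, 0, 0.0005]]' --dr '[[0, 0, 0], [0, 0, 0], [0, 0, 0.05], [0, 0, 0.08], [0, 0, 0.08], [0, 0, 0.08], [0, 0, 0.08], [0, 0, 0.08], [0, 0, 0.08], [0, 0, 0.07]]' --hand '[1, 1, 1, 1, 1, 1, 1, 1, 1, 1]'

```text
clock: 8.83
tcp_pos: [0.507, 0.0134, 0.0612]
ee_rot: [180.0, 0.0, 151.9]
ft_force: [0.3, -0.9, -1.1]
grip_width: 0.008
gripper_force: 49.1
```

```bash
python3 go.py .5066 .0135 .0530 86.4
```

```text
t 8.83 tcp [0.507  0.0134 0.0612] rot [1.8000e+02 1.0000e-02 1.5193e+02] q [ -8.   15.4 -19.1  55.5  -0.   20.1] F [ 0.3 -0.9 -1.1] w 0.008 49.084455370903015
tool shift mm [ 0.4 -0.1  8.2] dr_z 1.1437
```

>>> arm_command --offset '[[0, 0, 0.0005], [0, 0, 0.0005], [0, 0, 0.0005], [0, 0, 0.0005], [0, 0, 0.0005], [0, 0, 0.0005], [0, 0, 0.0005], [0, 0, 0.0005], [0, 0, 0.0005], [0, 0, 0.0005]]' --dr '[[0, 0, 0.06], [0, 0, 0.08], [0, 0, 0.08], [0, 0, 0.08], [0, 0, 0.08], [0, 0, 0.08], [0, 0, 0.08], [0, 0, 0.08], [0, 0, 0.08], [0, 0, 0.08]]' --hand '[1, 1, 1, 1, 1, 1, 1, 1, 1, 1]'

```text
clock: 9.67
tcp_pos: [0.507, 0.0134, 0.0562]
ee_rot: [180.0, 0.0, 107.2]
ft_force: [-0.0, -0.0, -1.8]
grip_width: 0.0081
gripper_force: 49.1
```

>>> arm_command --offset '[[0, 0, 0.0005], [0, 0, 0.0005], [0, 0, 0.0005], [0, 0, 0.0005], [0, 0, 0.0005], [0, 0, 0.0005], [0, 0, 0.0005]]' --dr '[[0, 0, 0.08], [0, 0, 0.08], [0, 0, 0.08], [0, 0, 0.08], [0, 0, 0.04], [0, 0, 0], [0, 0, 0]]' --hand '[1, 1, 1, 1, 1, 1, 1]'

```text
clock: 10.25
tcp_pos: [0.507, 0.0134, 0.0527]
ee_rot: [180.0, 0.0, 86.9]
ft_force: [0.5, -0.0, -1.4]
grip_width: 0.0082
gripper_force: 49.1
```

```bash
python3 go.py .5066 .0135 .0525 86.4
```

```text
t 10.25 tcp [0.507  0.0134 0.0527] rot [179.99   0.    86.94] q [ -8.   15.8 -19.9  54.3  -0.   85.1] F [ 0.5 -0.  -1.4] w 0.0082 49.083842039108276
tool shift mm [ 0.1 -0.4  0.2] dr_z 0.0094
```

>>> arm_command --offset '[[0, 0, 0.0005], [0, 0, 0.0003], [0, 0, 0]]' --dr '[[0, 0, 0], [0, 0, 0], [0, 0, 0]]' --hand '[1, 1, 1]'

```text
clock: 10.5
tcp_pos: [0.5071, 0.0134, 0.0521]
ee_rot: [180.0, -0.0, 86.9]
ft_force: [-0.4, 0.3, 1.2]
grip_width: 0.0082
gripper_force: 49.6
```

>>> arm_command --offset '[[0, 0, 0], [0, 0, 0], [0, 0, 0], [0, 0, 0], [0, 0, -0.01], [0, 0, -0.02], [0, 0, -0.03], [0, 0, -0.03], [0, 0, -0.02], [0, 0, 0]]' --dr '[[0, 0, 0], [0, 0, 0], [0, 0, 0], [0, 0, 0], [0, 0, 0], [0, 0, 0], [0, 0, 0], [0, 0, 0], [0, 0, 0], [0, 0, 0]]' --hand '[0.7, 0.5, 0.2, 0, 0, 0, 0, 0, 0, 0]'

```text
clock: 11.33
tcp_pos: [0.5089, 0.0132, 0.1669]
ee_rot: [179.6, 0.0, 86.9]
ft_force: [0.1, 0.1, -0.5]
grip_width: 0.0426
gripper_force: 0.0
```

```bash
python3 go.py .5272 .2485 .15 150; python3 - <<'E'
from h import *
from workcell import *
o=np.zeros((500,800,3),np.uint8)
w=capture("wrist");c=capture("scene");t=capture("top")
for c_ in(w,c,t):
    X=cloud(c_).reshape(-1,3);r=np.hypot(*(X[:,:2]-[.507,.0138]).T)
    m=(r<.028)&(X[:,2]>.089)&(X[:,2]<.13);print(m.sum(),rect(X[m][:,:2]) if m.sum()>5 else"",np.percentile(X[m][:,2],[50,90,97]).round(4) if m.any() else "")
o[:400,:420]=cv2.resize(w["frame"][100:300,215:425],None,fx=2,fy=2)
o[:,420:]=cv2.resize(c["frame"][110:235,275:370],None,fx=4,fy=4)
cv2.imwrite("pics/c5.png",o)
E
```

```text
t 11.33 tcp [0.5089 0.0132 0.1669] rot [1.7959e+02 4.0000e-02 8.6860e+01] q [-8.  11.2 -8.3 70.1 -0.  85.2] F [ 0.1  0.1 -0.5] w 0.0426 0.0
tool shift mm [236.    5.3  16.8] dr_z -1.102
594 (array([509.4,  12.1]), array([44.1,  9.9]), 86.7) [0.1113 0.1124 0.1129]
128 (array([509.4,  12.4]), array([45.2, 10.4]), 85.9) [0.108  0.1128 0.1141]
0
```

View pics/c5.png

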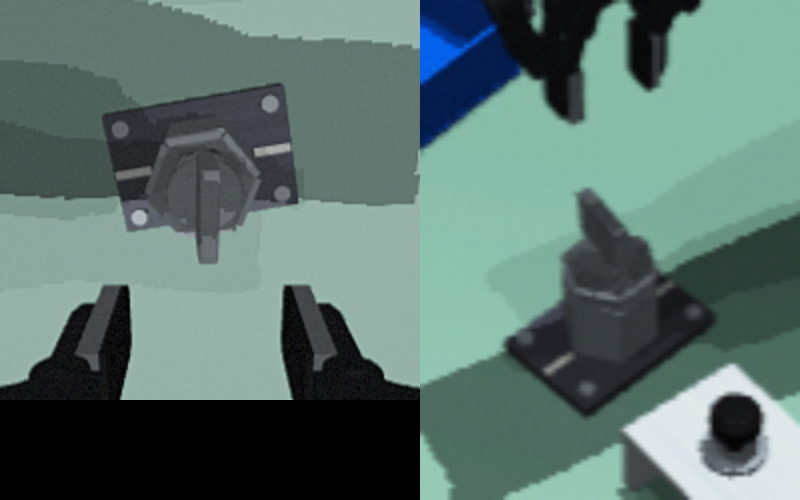

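The wing top is at 0.1125, so the tip is at 0.0295. The bolt stands in the nut turned about 100° from the line (wing at (207,215), line ends (133,173)/(272,150)). Now the left_bolt in the middle hole.

>>> arm_command --offset '[[0.015, 0, 0], [0.03, 0.001, 0], [0.035, 0.001, 0], [0.035, 0.001, 0], [0.035, 0.001, 0], [0.035, 0.001, 0], [0.03, 0, 0], [0.02, 0, 0]]' --dr '[[0, 0, 0], [0, 0, 0], [0, 0, 0], [0, 0, 0], [0, 0, 0], [0, 0, 0], [0, 0, 0], [0, 0, 0]]' --hand '[0, 0, 0, 0, 0, 0, 0, 0]'

```text
clock: 12.15
tcp_pos: [0.5239, 0.2503, 0.1603]
ee_rot: [-179.9, 0.0, 86.9]
ft_force: [-0.4, -0.6, 0.7]
grip_width: 0.0427
gripper_force: 0.0
```

>>> arm_command --offset '[[0, 0, 0], [0, 0, 0], [0, 0, 0], [0, 0, 0.005], [0, 0, 0.01], [0, 0, 0.01], [0, 0, 0.01], [0, 0, 0.01], [0, 0, 0.005], [0, 0, 0]]' --dr '[[0, 0, -0.08], [0, 0, -0.12], [0, 0, -0.12], [0, 0, -0.12], [0, 0, -0.12], [0, 0, -0.12], [0, 0, -0.12], [0, 0, -0.12], [0, 0, -0.12], [0, 0, -0.06]]' --hand '[0, 0, 0, 0, 0, 0, 0, 0, 0, 0]'

```text
clock: 12.98
tcp_pos: [0.5234, 0.2473, 0.1091]
ee_rot: [-179.8, -0.2, 150.3]
ft_force: [0.7, -0.2, -0.3]
grip_width: 0.0425
gripper_force: 0.0
```

>>> arm_command --offset '[[0, 0, 0], [0, 0, 0]]' --dr '[[0, 0, 0], [0, 0, 0]]' --hand '[0, 0]'

```text
clock: 13.15
tcp_pos: [0.5243, 0.2476, 0.1109]
ee_rot: [-179.9, -0.1, 149.7]
ft_force: [-0.5, 0.9, 0.4]
grip_width: 0.0426
gripper_force: 0.0
```

```bash
python3 - <<'E'
from h import *
from go import *
T=np.array([.5266,.2485])
X=cloud(capture("wrist")).reshape(-1,3);r=np.hypot(*(X[:,:2]-T).T)
m=(r<.03)&(X[:,2]>.066)&(X[:,2]<.1);print(m.sum(),rect(X[m][:,:2]))
go(.5266,.2485,.03,149.5)
E
```

```text
697 (array([527. , 248.8]), array([43.8,  8.4]), -30.2)
t 13.2 tcp [0.5245 0.2476 0.1113] rot [-1.7995e+02 -5.0000e-02  1.4973e+02] q [17.  19.9 -4.4 65.8  0.  47.3] F [-0.2  0.1  0.8] w 0.0425 0.0
tool shift mm [-1.4  1.8 81.3] dr_z 0.004
```

>>> arm_command --offset '[[-0.0015, 0.002, 0.012], [0, 0, 0.022], [0, 0, 0.02], [0, 0, 0.015], [0, 0, 0.008], [0, 0, 0.003], [0, 0, 0], [0, 0, 0]]' --dr '[[0, 0, 0], [0, 0, 0], [0, 0, 0], [0, 0, 0], [0, 0, 0], [0, 0, 0], [0, 0, 0], [0, 0, 0]]' --hand '[0, 0, 0, 0, 0, 0, 0, 0]'

```text
clock: 13.87
tcp_pos: [0.5276, 0.2489, 0.0326]
ee_rot: [180.0, 0.0, 149.8]
ft_force: [0.5, -0.6, 0.3]
grip_width: 0.0425
gripper_force: 0.0
```

>>> arm_command --offset '[[0, 0, 0], [0, 0, 0], [0, 0, 0], [0, 0, 0], [0, 0, 0], [0, 0, 0]]' --dr '[[0, 0, 0], [0, 0, 0], [0, 0, 0], [0, 0, 0], [0, 0, 0], [0, 0, 0]]' --hand '[0.6, 1, 1, 1, 1, 1]' --grip_force 50

```text
clock: 14.37
tcp_pos: [0.5276, 0.2489, 0.0327]
ee_rot: [179.9, 0.1, 149.9]
ft_force: [-1.8, -0.6, 4.7]
grip_width: 0.0082
gripper_force: 50.3
```

```bash
python3 go.py .5238 -.274 .16 149.5
```

```text
t 14.37 tcp [0.5276 0.2489 0.0327] rot [1.7994e+02 5.0000e-02 1.4987e+02] q [ 17.   23.4 -11.3  55.2   0.   47.1] F [-1.8 -0.6  4.7] w 0.0082 50.31655803322792
tool shift mm [-259.3 -454.  -127.5] dr_z 0.0064
```

>>> arm_command --offset '[[0, 0, -0.008], [0, 0, -0.02], [0, 0, -0.03], [0, 0, -0.035], [0, 0, -0.035], [0, 0, -0.023], [0, 0, -0.01], [0, 0, 0]]' --dr '[[0, 0, 0], [0, 0, 0], [0, 0, 0], [0, 0, 0], [0, 0, 0], [0, 0, 0], [0, 0, 0], [0, 0, 0]]' --hand '[1, 1, 1, 1, 1, 1, 1, 1]'

```text
clock: 15.03
tcp_pos: [0.528, 0.249, 0.1952]
ee_rot: [179.8, 0.2, 149.9]
ft_force: [1.1, -0.5, -1.3]
grip_width: 0.0078
gripper_force: 49.5
```

>>> arm_command --offset '[[-0.01, -0.017, 0], [-0.017, -0.03, 0], [-0.019, -0.033, 0], [-0.019, -0.033, 0], [-0.019, -0.033, 0], [-0.019, -0.033, 0], [-0.019, -0.033, 0], [-0.019, -0.033, 0], [-0.019, -0.033, 0], [-0.019, -0.033, 0]]' --dr '[[0, 0, 0], [0, 0, 0], [0, 0, 0], [0, 0, 0], [0, 0, 0], [0, 0, 0], [0, 0, 0], [0, 0, 0], [0, 0, 0], [0, 0, 0]]' --hand '[1, 1, 1, 1, 1, 1, 1, 1, 1, 1]'

```text
clock: 15.87
tcp_pos: [0.5247, -0.1116, 0.1907]
ee_rot: [-180.0, -0.2, 149.9]
ft_force: [2.4, 0.1, -1.6]
grip_width: 0.0077
gripper_force: 49.4
```

>>> arm_command --offset '[[-0.019, -0.033, 0], [-0.019, -0.033, 0], [-0.019, -0.033, 0], [-0.015, -0.026, 0], [-0.008, -0.018, 0], [0, 0, 0], [0, 0, 0], [0, 0, 0]]' --dr '[[0, 0, 0], [0, 0, 0], [0, 0, 0], [0, 0, 0], [0, 0, 0], [0, 0, 0], [0, 0, 0], [0, 0, 0]]' --hand '[1, 1, 1, 1, 1, 1, 1, 1]'

```text
clock: 16.53
tcp_pos: [0.5228, -0.2731, 0.1914]
ee_rot: [180.0, -0.2, 149.9]
ft_force: [0.3, -0.1, -1.6]
grip_width: 0.0078
gripper_force: 49.4
```

```bash
python3 go.py .523 -.273 .038 149.8
```

```text
t 16.53 tcp [ 0.5228 -0.2731  0.1914] rot [ 1.7997e+02 -1.5000e-01  1.4986e+02] q [-35.7  19.    6.1  77.3   0.   -5.6] F [ 0.3 -0.1 -1.6] w 0.0078 49.39523622393608
tool shift mm [-5.000e-01  1.000e-01  1.534e+02] dr_z 0.0011
```

Over the box; lower to just above the floor, release and rise.

>>> arm_command --offset '[[0, 0, 0.015], [0, 0, 0.03], [0, 0, 0.03], [0, 0, 0.03], [0, 0, 0.022], [0, 0, 0.014], [0, 0, 0.008], [0, 0, 0.003], [0, 0, 0], [0, 0, 0]]' --dr '[[0, 0, 0], [0, 0, 0], [0, 0, 0], [0, 0, 0], [0, 0, 0], [0, 0, 0], [0, 0, 0], [0, 0, 0], [0, 0, 0], [0, 0, 0]]' --hand '[1, 1, 1, 1, 1, 1, 1, 1, 1, 1]'

```text
clock: 17.37
tcp_pos: [0.5239, -0.2737, 0.0418]
ee_rot: [-180.0, 0.1, 149.9]
ft_force: [0.5, 0.7, -0.5]
grip_width: 0.0081
gripper_force: 49.4
```

>>> arm_command --offset '[[0, 0, 0], [0, 0, 0], [0, 0, 0], [0, 0, 0], [0, 0, -0.015], [0, 0, -0.03], [0, 0, -0.035], [0, 0, -0.035], [0, 0, -0.03], [0, 0, -0.02]]' --dr '[[0, 0, 0], [0, 0, 0], [0, 0, 0], [0, 0, 0], [0, 0, 0], [0, 0, 0], [0, 0, 0], [0, 0, 0], [0, 0, 0], [0, 0, 0]]' --hand '[0.7, 0.5, 0.2, 0, 0, 0, 0, 0, 0, 0]'

```text
clock: 18.2
tcp_pos: [0.5238, -0.2743, 0.2097]
ee_rot: [-180.0, 0.2, 149.9]
ft_force: [0.5, -0.4, 1.0]
grip_width: 0.0426
gripper_force: 0.0
```

>>> arm_command --offset '[[0, 0, 0], [0, 0, 0], [0, 0, 0], [0, 0, 0], [0, 0, 0], [0, 0, 0]]' --dr '[[0, 0, 0], [0, 0, 0], [0, 0, 0], [0, 0, 0], [0, 0, 0], [0, 0, 0]]' --hand '[0, 0, 0, 0, 0, 0]'

```text
clock: 18.7
tcp_pos: [0.523, -0.2737, 0.2049]
ee_rot: [180.0, -0.1, 149.9]
ft_force: [0.1, 0.1, 0.1]
grip_width: 0.043
gripper_force: 0.0
```

```bash
python3 - <<'E'
from h import *
from go import *
w=capture("wrist");c=capture("scene")
X=cloud(c).reshape(-1,3);r=np.hypot(*(X[:,:2]-[.507,.0138]).T)
m=(r<.028)&(X[:,2]>.089)&(X[:,2]<.13);print(rect(X[m][:,:2]),np.percentile(X[m][:,2],[90,97]).round(4))
o=np.zeros((400,800,3),np.uint8);o[:,:400]=cv2.resize(w["frame"],(400,250)).__class__((400,400,3),np.uint8)*0
o[:250,:400]=cv2.resize(w["frame"],(400,250));o[:,400:]=cv2.resize(c["frame"][60:260,200:400],(400,400))
cv2.imwrite("pics/c6.png",o);go(.523,-.273,.19,149.8)
E
```

```text
(array([508.8,  12.9]), array([45.2,  9.9]), 84.2) [0.1132 0.1148]
t 18.8 tcp [ 0.5232 -0.2738  0.2053] rot [ 1.8000e+02 -6.0000e-02  1.4987e+02] q [-35.8  18.8   7.8  79.1  -0.   -5.6] F [0.1 0.3 0.7] w 0.043 0.0
tool shift mm [ 0.5  0.6 15.3] dr_z 0.0013
```

View pics/c6.png

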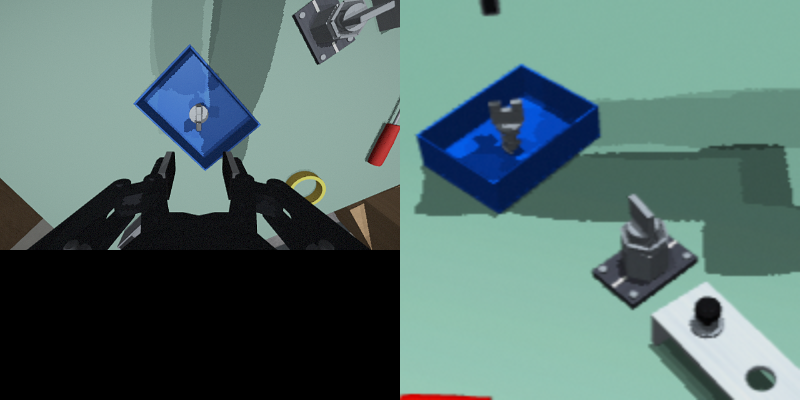

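The notched bolt is in the blue box (scene crop (508,120)), the plain bolt stands turned in the nut (645,230), and the gripper is clear. Handing in.

```bash
python3 -c "
from workcell import *
print(close_job())"
```

```text
the job is handed in; nothing more can be done
None
```

The job is handed in at about 19 s: the right-hand bolt stands in the nut, screwed in about 100° clockwise, and the left-hand bolt is in the blue reject box; no verdict came back.

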